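# Lock the press-and-turn lid of the refill canister

### The arm

A 6-joint arm with a two-finger parallel gripper is mounted at the origin on the work surface. World frame = base frame: x ahead of the robot, y to its left, z up, the work surface at z = 0. Lengths are in m, angles in rad, forces in N, time in s.
With the tool pointing down it reaches from about 0.225 to 0.725 m from the base axis. Payload 3.1 kg.
Tool frame: the origin (TCP) lies at the very end of the fingers, on their centre line; the grasp point (between the pads) lies 19 mm behind it; z points along the fingers, y is the direction in which the jaws open and shut (so a half turn about z gives the same grasp; the last joint's range is limited). The gripper opens to 85 mm and grips with 20 to 120 N. Pads are 22 mm wide; open, the fingers measure 114 mm over their backs; the gripper's body (76 mm by 85 mm) begins 54 mm behind the grasp point. The pads swing forward as they close: fully open they stand 13 mm farther back than shut.
Start: joints at [-1.304, 0.048, 0.099, 1.622, 0, 1.443], TCP at [0.202, -0.485, 0.231] pointing down, gripper open.
Joint ranges: [-2.91, 2.91], [-0.99, 1.94], [-1.21, 1.42], [-2.12, 2.29], [-1.49, 1.47], [-3.14, 3.14]. Speed limits (rad/s): [2.79, 2.79, 3.14, 3.14, 3.14, 3.14].

### API

Orientations are given as a unit quaternion [x, y, z, w].
In Python, from workcell import goto, line_to, move_j, set_gripper, pause, ik, read_state, snapshot, camera_params, PlanningError, sign_off, spot_in, mark_of gives the robot as it stands. Calls block until the motion is done:
- goto(position, orientation): joint-space move of the TCP to a pose.
- line_to(position, ori=None, max_speed=0.15): straight line of the TCP; ori=None keeps the orientation; max_speed is the mean speed in m/s.
- move_j(angles): joint-space move.
- set_gripper(opening, force=None): opening from 0.0 (shut) to 1.0 (fully open); force is the grip in N (None keeps the last); returns when the fingers have stopped.
- pause(seconds).
- ik(position, orientation): joint angles nearest the present ones, or None.
- read_state(): the state.
- snapshot(name): name is "scene" or "top"; returns (picture, depth): 480x640x3 uint8, red, green, blue; 480x640 float32, m along the optical axis (not along the pixel's ray), 0 where there is no reading.
- camera_params(name): a dict with "fx", "fy", "cx", "cy" (pixels), "camera_from_world" (4x4, takes a point from world to camera coordinates). Camera axes: x right, y down, z forward; pixel columns grow to the right and rows downward; lengths in m; the calibration is good to about 2 mm. A picture is of the moment at which its call begins. camera_params takes no time and is no camera call.
A pose or a line that the arm cannot do raises PlanningError and nothing moves.
- sign_off(): hands the job in, once; it reports no verdict.
Trained networks look in the newest picture that a camera, given by its name, has taken for a name from the list of things; names that differ only in an ending like _2 or _b are one class to them, and where a whole thing is asked for, a point or a joint stands for the part that bears it (a point fixed in the world has none). Each returns a list of dicts, best first, with "confidence" (0 to 1); they miss things now and then, are a little off and sometimes report something else, mostly with a low value. They report only what shows in the picture. A call takes as long as a camera call.
- spot_in(camera, target): "at" ([column, row] in pixels, amid what is visible of it).
- mark_of(camera, target): "at" ([column, row] in pixels: a listed point, or the origin of a listed thing).
The state is a dict: "clock": time; "q": joint angles; "joint_vel": joint speeds; "joint_torque": joint torques, N m; "tcp_pos": TCP position; "orientation": TCP orientation; "force": force on the tool from outside, world axes, zero at the start; "moment": the same for the moment, N m; "grip_width": opening from 0.0 (shut) to 1.0 (fully open).
Only numpy, scipy, OpenCV 4.12 (cv2) and the standard library are available. Lean on these libraries where they do the work, as an engineer would, in place of code of your own. Each camera call takes 0.05 s, during which the arm holds its last target. There are 200 camera calls.

### The job

The swing arm with the ticket clip has been left out across the refilled canister: push it round, fully back out of the way along the backsplash. Then press the canister's red lid down against its spring and, keeping it pressed, turn it clockwise until it stops and its lugs catch; let go, so that the lid springs up locked, level, with its white mark in line with the black mark on the canister. Leave the bell, the milk bottle and the cup where they stand, and leave the swing arm back.

Things in the scene. Friction and masses are not known exactly. Their poses are not given: they have to be found in the camera images.
- swing_arm (a joint): Angle of the chrome swing arm about its upright hinge, rad: 0 points at the robot (-x), growing as the arm swings to the left (+y). End stops at -0.6 and 1.45 (1.45: fully back, nearly along the backsplash). At the start about 0 (-0.1 to 0.1), across the lid. It stays where it is left; about 0.5 to 1 N sideways near its tip moves it.
- swing_hinge (a point): Point on the hinge axis level with the rod's centre line, 216 mm above the counter. A level chrome rod 12 mm thick runs from here to the clip. The hinge post (18 mm thick, top at 246 mm) is clamped to a rail on the backsplash, a steel wall 150 mm high whose face is 25 mm beyond the axis.
- swing_tip (a point): Point on the rod's centre line 215 mm from the hinge axis, just before the spring clip, which is 44 mm wide, reaches to 240 mm from the axis, and lies 197 to 227 mm above the counter (its wire loops to 246 mm).
- canister: Tin canister screwed to the counter: it neither moves nor turns. Origin at the centre of its underside, z up. Body 132 mm across (foot ring 152 mm), shoulder 106 mm high; above it, under the lid, a collar that holds the lid by three inner lugs and a sprung seal that pushes the lid up: 4 N at the start, 8 N when locked, 13 N at the bottom of the press.
- canister_mark (a point): Black mark on the canister's shoulder, 61 mm out along the canister's x axis, 106 mm above the counter. With the lid locked, the lid's bar lies along that axis, its white end over this mark.
- lid_grip (a point): Centre of the raised black bar on the red lid; x along the bar to its white-marked end, z up. Bar 84 mm long, 14 mm wide, 18 mm high: this point is 9 mm above the lid's flat top and 9 mm below the bar's top. Lid 114 mm across, 160 g. At the start 164 mm above the counter, the bar about 60 degrees (57 to 63) counter-clockwise, seen from above, of the canister's x axis.
- lid_top (a point): Centre of the lid's flat top, under the bar. The lid lies loose, its lugs in the gaps of the collar (155 mm high at the start). Only while pressed down 11 mm or more (it bottoms at 14 mm) will it turn: 60 degrees clockwise to the lock place, with a stop at most 5 degrees farther. Let go there, it springs up locked, 7 mm below its starting height (flat top at 148 mm).
- bell_mid (a point): Middle of the brass service bell, 30 mm above the counter; bell 84 mm across, 60 mm high, loose.
- bottle_mid (a point): Middle of the frosted glass milk bottle, 100 mm above the counter; 80 mm across, 200 mm tall, loose.
- cup_mid (a point): Middle of the yellow cup, 42 mm above the counter; 84 mm across, 85 mm high, loose.

How it is judged:
By the outcome, as a careful person would: the job done as asked, in the order asked, and still so for the second after the job is handed in, with the robot touching nothing.
It also fails if it takes over 51 s, if anything falls off the work surface, if the arm or the gripper's body presses on something with over 40 N, if the wrist force passes 120 N, or if a joint passes its speed limit or range.

## Working session

There is one attempt and no reset: what is moved stays moved. The work goes in short steps, each a Python script; the robot and the scene stay as the last script left them, time stands still between calls to the robot, and variables do not carry over. Pictures are saved under pics/ and viewed, about 8 in all and at most 12, crops included, and the job is handed in when it is done.

```bash
mkdir -p pics; cat > h.py <<'E'
import numpy as np, cv2
from workcell import *
def world(cam,uv,depth=None,z=None):
    p=camera_params(cam); T=np.linalg.inv(np.array(p["camera_from_world"]))
    r=np.array([(uv[0]-p["cx"])/p["fx"],(uv[1]-p["cy"])/p["fy"],1.])
    d=T[:3,:3]@r; o=T[:3,3]
    return o+d*(depth if z is None else (z-o[2])/d[2])
def pix(cam,P):
    p=camera_params(cam); c=np.array(p["camera_from_world"])@np.r_[P,1]
    return [p["fx"]*c[0]/c[2]+p["cx"],p["fy"]*c[1]/c[2]+p["cy"]]
Z=dict(swing_hinge=.216,swing_tip=.216,canister=0,canister_mark=.106,lid_grip=.164,lid_top=.155,bell_mid=.03,bottle_mid=.1,cup_mid=.042)
E
python3 - <<'E'
from h import *
for c in("scene","top"):
    im,d=snapshot(c); cv2.imwrite(f"pics/{c}0.png",im[:,:,::-1])
    for k,z in Z.items():
        for m in mark_of(c,k)[:2]: print(c,k,np.round(m["at"]),round(m["confidence"],2),np.round(world(c,m["at"],z=z),4))
print(read_state()["clock"])
E
```

```text
scene swing_hinge [233. 229.] 0.58 [ 0.7384 -0.1596  0.216 ]
scene swing_tip [302. 194.] 0.62 [ 0.5297 -0.1476  0.216 ]
scene canister [301. 242.] 0.59 [ 0.5227 -0.1672  0.    ]
scene canister_mark [280. 220.] 0.6 [ 0.5743 -0.1943  0.106 ]
scene lid_grip [295. 201.] 0.69 [ 0.5285 -0.1794  0.164 ]
scene lid_top [297. 203.] 0.74 [ 0.5231 -0.1775  0.155 ]
scene bell_mid [440. 316.] 0.89 [0.4211 0.2793 0.03  ]
scene bottle_mid [422. 348.] 0.69 [0.5623 0.3392 0.1   ]
scene cup_mid [281. 166.] 0.6 [ 0.3947 -0.4301  0.042 ]
top swing_hinge [366. 134.] 0.67 [ 0.7394 -0.1559  0.216 ]
top swing_tip [366. 239.] 0.8 [ 0.5224 -0.1461  0.216 ]
top lid_grip [374. 240.] 0.86 [ 0.5279 -0.1679  0.164 ]
top lid_top [374. 246.] 0.74 [ 0.5173 -0.1687  0.155 ]
top bell_mid [178. 300.] 0.55 [0.4152 0.2821 0.03  ]
top bottle_mid [142. 231.] 0.87 [0.5707 0.3436 0.1   ]
top cup_mid [477. 297.] 0.81 [ 0.4052 -0.4146  0.042 ]
1.0
```

View pics/scene0.png

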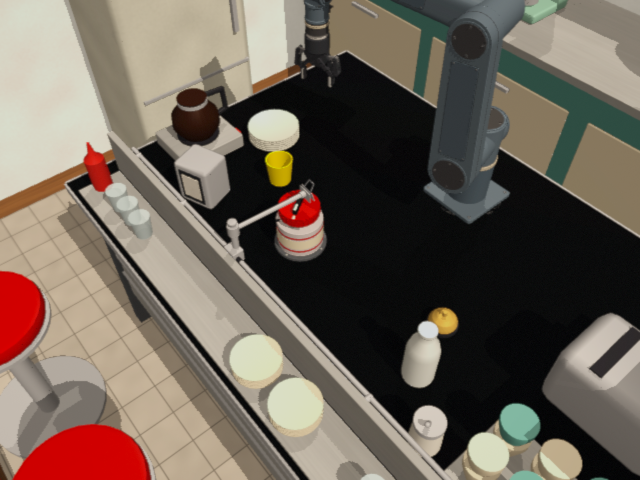

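View pics/top0.png

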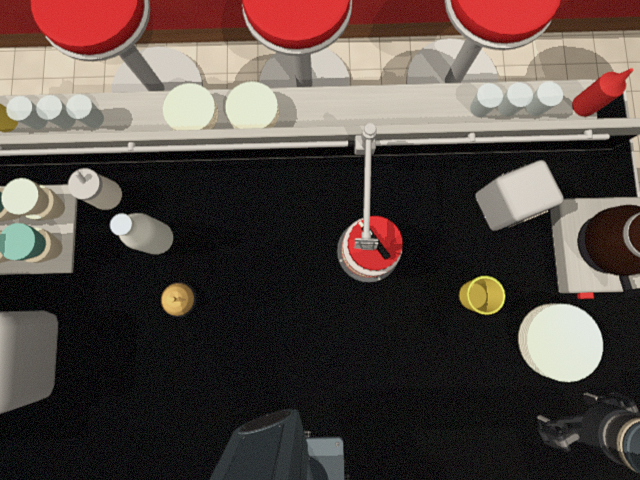

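The overhead picture shows the rod at (366,134)-(366,239) with its clip over the lid, which is centred at about (374,246). The cup (482,295), bottle (142,231) and bell (178,300) are well clear. Next I'll push the rod with shut fingers from its −y side.

```bash
cat >> h.py <<'E'
from scipy.spatial.transform import Rotation as R
def down(a):  # tool x at yaw a, z down
    c,s=np.cos(a),np.sin(a)
    return R.from_matrix(np.array([[c,s,0],[s,-c,0],[0,0,-1.]])).as_quat()
H=np.array([.739,-.157])
def pushpose(th,r,off,z=.193):
    p=H+r*np.array([-np.cos(th),np.sin(th)])-off*np.array([np.sin(th),np.cos(th)])
    return np.r_[p,z]
E
python3 - <<'E'
from h import *
s=read_state(); print(R.from_quat(s["orientation"]).as_matrix().round(2))
q=s["q"]
for a in (0,np.pi): print(a,ik(pushpose(0,.14,.035),down(a)),ik(pushpose(1.45,.14,.016),down(a)))
for a in np.radians([35,5,-30,215,185,150]): print(np.degrees(a),ik([.523,-.17,.15],down(a)))
E
```

```text
[[ 0.92  0.38 -0.  ]
 [ 0.38 -0.92  0.  ]
 [-0.   -0.   -1.  ]]
0 [-0.41674508  0.31931128  0.33246865  1.58395369  0.          2.72484757] [-0.1230684   0.55144536  0.64016521  1.65951618  0.          3.01852426]
3.141592653589793 [-0.41674508  0.31931128  0.33246865  1.58395369  0.         -0.41674508] [-0.1230684   0.55144536  0.64016521  1.65951618  0.         -0.1230684 ]
35.0 [-0.43622784  0.1094194   0.00294754  1.46432447  0.          2.09449958]
5.0 [-0.43622784  0.1094194   0.00294754  1.46432447  0.          2.61809835]
-29.999999999999996 [-4.36227839e-01  1.09419398e-01  2.94754204e-03  1.46432447e+00
  0.00000000e+00 -3.05422172e+00]
215.0 [-0.43622784  0.1094194   0.00294754  1.46432447  0.         -1.04709308]
185.0 [-0.43622784  0.1094194   0.00294754  1.46432447  0.         -0.5234943 ]
150.0 [-0.43622784  0.1094194   0.00294754  1.46432447  0.          0.08737094]
```

```bash
python3 - <<'E'
from h import *
set_gripper(0.0)
o=down(np.pi)
p=pushpose(0,.14,.05); goto([p[0],p[1]-.03,.25],o); line_to(p,o,.25)
f0=np.array(read_state()["force"])
for th in np.r_[np.linspace(.15,1.25,7),1.33,1.38]:
    line_to(pushpose(th,.14,.0145),o,.12)
    s=read_state(); print(round(th,2),(np.array(s["force"])-f0).round(1),np.round(s["tcp_pos"],3),round(s["clock"],1))
im,_=snapshot("top"); cv2.imwrite("pics/top1.png",im[60:310,200:520,::-1].repeat(2,0).repeat(2,1))
print([ (m["confidence"],world("top",m["at"],z=.216)) for m in mark_of("top","swing_tip")])
E
```

```text
0.15 [1.  0.2 0. ] [ 0.599 -0.15   0.194] 4.5
0.33 [0.1 0.1 0.5] [ 0.602 -0.125  0.193] 4.9
0.52 [ 0.7  0.1 -0.6] [ 0.61  -0.1    0.193] 5.2
0.7 [ 0.6 -0.8 -0.5] [ 0.623 -0.078  0.193] 5.6
0.88 [1.2 0.3 0.2] [ 0.639 -0.058  0.193] 6.0
1.07 [ 1.3  0.2 -0.5] [ 0.658 -0.042  0.193] 6.3
1.25 [ 0.1  0.3 -0.4] [ 0.681 -0.029  0.193] 6.7
1.33 [ 0.4 -0.  -0.3] [ 0.691 -0.025  0.193] 7.0
1.38 [ 0.7 -0.1 -0.3] [ 0.698 -0.023  0.193] 7.2
[(0.55, array([ 0.40790134, -0.35832911,  0.216     ]))]
```

View pics/top1.png

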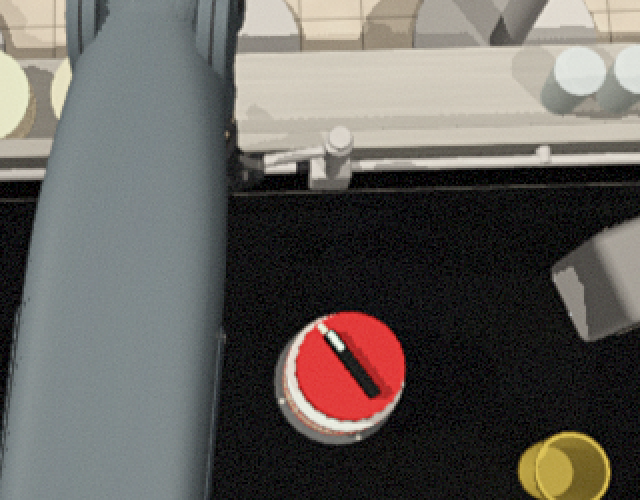

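The rod is nearly back, and the lid and bar now show clearly. I'll nudge it onto its end stop, retreat, and measure the lid.

```bash
python3 - <<'E'
from h import *
o=down(np.pi)
for i in range(9):
    line_to(pushpose(1.38+.02*(i+1),.14,.0145),o,.1)
    s=read_state(); F=np.array(s["force"]); print(i,F.round(1),np.round(s["tcp_pos"],4))
    if F[0]<-4: break
line_to(s["tcp_pos"]-np.array([.05,0,0]),o,.2)
goto([.48,.04,.27],down(np.pi))
for c in("scene","top"):
    im,d=snapshot(c); cv2.imwrite(f"pics/{c}2.png",im[:,:,::-1])
    for k in("swing_hinge","swing_tip","lid_grip","lid_top","canister_mark","canister"):
        for m in mark_of(c,k)[:1]: print(c,k,np.round(m["at"],1),round(m["confidence"],2),np.round(world(c,m["at"],z=Z[k]),4))
    h=cv2.cvtColor(im,cv2.COLOR_RGB2HSV); p=np.array(pix(c,[.525,-.17,.16])).astype(int)
    red=((h[...,0]<8)|(h[...,0]>172))&(h[...,1]>120)&(h[...,2]>60)
    M=np.zeros(red.shape,bool); M[p[1]-40:p[1]+40,p[0]-40:p[0]+40]=True
    cs,_=cv2.findContours((red&M).astype(np.uint8),0,2); hull=cv2.convexHull(max(cs,key=cv2.contourArea))
    hm=cv2.fillConvexPoly(np.zeros(red.shape,np.uint8),hull,1)
    W=np.array([world(c,q[0],z=.155) for q in hull]); print("rim",cv2.minEnclosingCircle(W[:,:2].astype(np.float32)))
    er=cv2.erode(hm,np.ones((5,5))); g=im.max(2)
    for n,mm in(("nonred",er.astype(bool)&(h[...,1]<110)),("white",er.astype(bool)&(g>150)&(h[...,1]<90))):
        y,x=np.nonzero(mm)
        P=np.array([world(c,q,z=.173)[:2] for q in zip(x,y)])
        if len(P)>5:
            u,sv,v=np.linalg.svd(P-P.mean(0)); print(n,len(P),P.mean(0).round(4),"ang",np.degrees(np.arctan2(v[0,1],v[0,0])).round(1), "ext",np.ptp((P-P.mean(0))@v[0]).round(4))
print(read_state()["clock"])
for c,f in(("top",4),("scene",5)):
    im=cv2.imread(f"pics/{c}2.png"); p=np.array(pix(c,[.525,-.17,.14])).astype(int)
    cv2.imwrite(f"pics/{c}2c.png",cv2.resize(im[p[1]-50:p[1]+50,p[0]-50:p[0]+50],None,fx=f,fy=f,interpolation=2))
a=cv2.imread("pics/top2c.png");b=cv2.imread("pics/scene2c.png")
cv2.imwrite("pics/both2.png",np.hstack([a,cv2.resize(b,(400,400))]))
E
```

```text
0 [-0.8  0.6 -0.1] [ 0.7009 -0.0215  0.1931]
1 [-0.6 -0.6 -0.9] [ 0.7039 -0.0207  0.1929]
2 [-3.8 -0.6  0.4] [ 0.7056 -0.0203  0.1929]
3 [-9.  -2.1  3.6] [ 0.7058 -0.0202  0.1929]
scene swing_hinge [234.3 227.3] 0.68 [ 0.733 -0.163  0.216]
scene swing_tip [292.1 277.7] 0.87 [0.719  0.0543 0.216 ]
scene lid_grip [298.9 202. ] 0.95 [ 0.5232 -0.17    0.164 ]
scene lid_top [296.6 203.5] 0.56 [ 0.5263 -0.1766  0.155 ]
scene canister_mark [423.9 351.4] 0.39 [0.5673 0.3496 0.106 ]
scene canister [298.9 238.9] 0.7 [ 0.5207 -0.1806  0.    ]
rim ((0.5327972769737244, -0.16115356981754303), 0.07068044692277908)
nonred 91 [ 0.536  -0.1601] ang 36.1 ext 0.1002
white 21 [ 0.5541 -0.1479] ang 43.7 ext 0.0521
top swing_hinge [363.4 133.3] 0.92 [ 0.7404 -0.15    0.216 ]
top swing_tip [262.8 151.3] 0.57 [0.7077 0.0553 0.216 ]
top lid_grip [374.5 242.7] 0.64 [ 0.522  -0.1693  0.164 ]
top lid_top [378.  242.8] 0.88 [ 0.5228 -0.1777  0.155 ]
rim ((0.5235803723335266, -0.1708841472864151), 0.05907616764307022)
nonred 212 [ 0.5269 -0.1678] ang -145.3 ext 0.0876
white 52 [ 0.5505 -0.1519] ang -139.4 ext 0.0309
10.2417
```

View pics/both2.png

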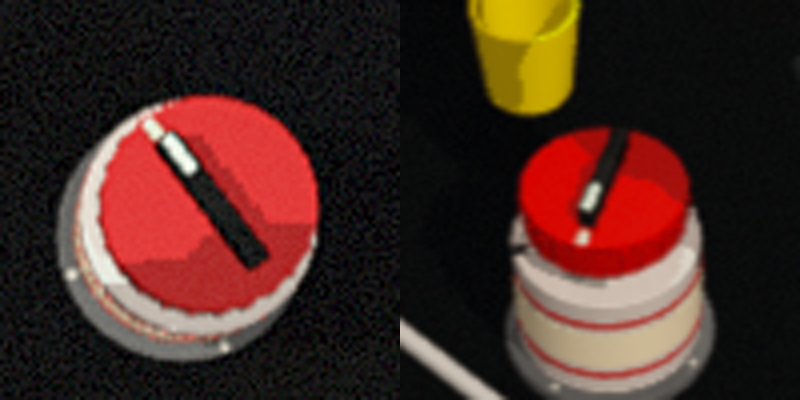

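View pics/top2.png

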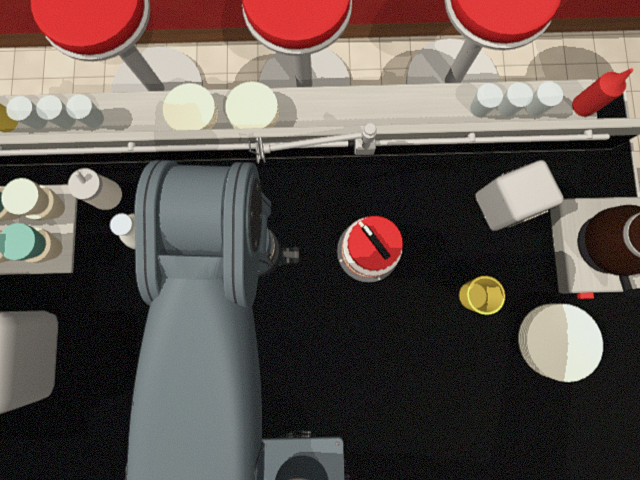

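The swing arm is on its stop: the force rose sharply and the tip is near (0.712, 0.055). The bar runs at about 35°, and the black mark shows at crop (517,248). Next I'll compute the mark's bearing, grasp the bar and press.

```bash
python3 - <<'E'
from h import *
p=np.array(pix("scene",[.525,-.17,.14])).astype(int)
C=np.array([.5235,-.1695])
m=world("scene",p-50+np.array([117,248])/4,z=.106); print("mark",m,"ang",np.degrees(np.arctan2(m[1]-C[1],m[0]-C[0])))
o=down(np.radians(214.7))
set_gripper(.45)
goto([*C,.215],o)
line_to([*C,.159],o,.1)
print(read_state()["force"])
set_gripper(0,60)
s=read_state(); print(np.round(s["force"],1),np.round(s["moment"],2),s["grip_width"],np.round(s["tcp_pos"],4))
for z in (.153,.149,.146,.144):
    line_to([*C,z],o,.04); s=read_state(); print(z,np.round(s["force"],1),np.round(s["moment"],2),np.round(s["tcp_pos"],4),s["clock"])
im,d=snapshot("scene"); cv2.imwrite("pics/s3.png",cv2.resize(im[p[1]-75:p[1]+60,p[0]-80:p[0]+80,::-1],None,fx=4,fy=4))
E
```

```text
mark [ 0.57864301 -0.19941305  0.106     ] ang -28.478203166358615
[ 0.79921763 -0.19996303  0.5047082 ]
[ 0.4 -0.3  1.5] [-0.03 -0.09 -0.01] 0.145566972489943 [ 0.5242 -0.1699  0.1602]
0.153 [-0.5 -0.4  6.6] [ 0.   -0.01 -0.03] [ 0.5242 -0.1699  0.1539] 12.975
0.149 [-1.  -0.3  8.8] [0.12 0.19 0.02] [ 0.5243 -0.1699  0.1506] 13.225
0.146 [-1.8 -0.   9.6] [ 0.16  0.36 -0.  ] [ 0.5243 -0.1699  0.1481] 13.475
0.144 [-1.4  0.8 11. ] [ 0.2   0.39 -0.03] [ 0.5243 -0.1699  0.1466] 13.725
```

View pics/s3.png

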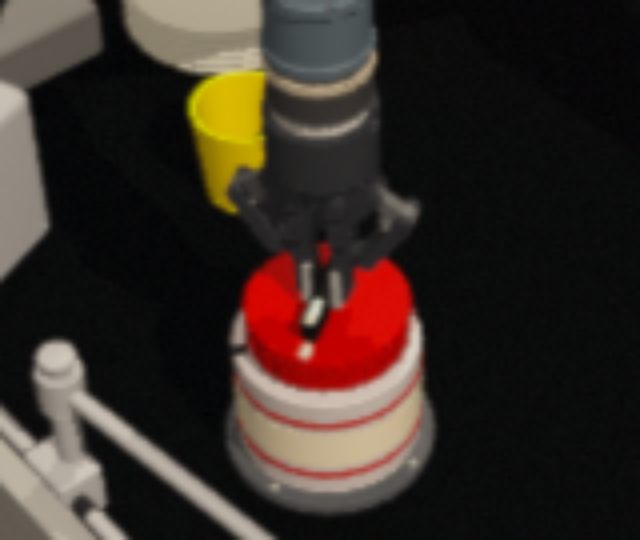

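```bash
python3 - <<'E'
from h import *
C=[.5235,-.1695]; o=down(np.radians(214.7))
for z in (.142,.140,.138,.136,.134):
    line_to([*C,z],o,.04); s=read_state(); print(z,np.round(s["force"],1),np.round(s["moment"],2),np.round(s["tcp_pos"],4),s["clock"])
    if s["force"][2]>22: break
zc=z
for a in (4,10):
    line_to([*C,zc],down(np.radians(214.7-a)),.1); s=read_state()
    yaw=np.degrees(np.arctan2(*R.from_quat(s["orientation"]).as_matrix()[[1,0],0]))%360
    print(a,round(yaw,1),np.round(s["force"],1),np.round(s["moment"],2),np.round(s["tcp_pos"],4),s["grip_width"],s["clock"])
E
```

```text
0.142 [-3.7  1.1 16.1] [ 0.39  0.93 -0.02] [ 0.5243 -0.1699  0.1464] 14.025
0.14 [-8.   2.5 22.8] [0.62 1.52 0.01] [ 0.5244 -0.1699  0.1464] 14.275
4 210.7 [-4.6  1.2 21.7] [ 0.48  1.14 -0.05] [ 0.5252 -0.1703  0.1464] 0.14512368162820743 14.525
10 204.7 [-3.2  2.7 19.9] [ 0.29  0.71 -0.19] [ 0.5259 -0.1706  0.1464] 0.1393954983559277 14.7833
```

```bash
python3 - <<'E'
from h import *
C=[.5243,-.1699]
for a in (20,30,40,50,55,58,60,62,64,66,68):
    line_to([*C,.140],down(np.radians(214.7-a)),.1); s=read_state()
    yaw=np.degrees(np.arctan2(*R.from_quat(s["orientation"]).as_matrix()[[1,0],0]))%360
    print(a,round(yaw,1),np.round(s["force"],1),np.round(s["moment"],2),np.round(s["tcp_pos"],4),round(s["grip_width"],3),s["clock"])
    if abs(s["moment"][2])>.9: break
p=np.array(pix("scene",[.525,-.17,.14])).astype(int)
im,d=snapshot("scene"); cv2.imwrite("pics/s4.png",cv2.resize(im[p[1]-75:p[1]+60,p[0]-80:p[0]+80,::-1],None,fx=4,fy=4))
E
```

```text
20 194.7 [-2.2  0.5 20.3] [ 0.29  0.59 -0.22] [ 0.5271 -0.1713  0.1464] 0.145 15.1083
30 184.6 [-1.  -0.4 19.4] [ 0.07  0.37 -0.24] [ 0.5275 -0.1717  0.1464] 0.142 15.4333
40 174.6 [-1.4  0.4 19.2] [-0.03  0.36 -0.19] [ 0.5276 -0.172   0.1464] 0.141 15.7583
50 164.6 [-0.2 -1.6 18.4] [-0.18  0.33 -0.16] [ 0.5275 -0.1723  0.1464] 0.146 16.0833
55 159.6 [-0.4 -0.8 18.8] [-0.22  0.47 -0.16] [ 0.5275 -0.1723  0.1464] 0.141 16.3333
58 156.7 [-1.2 -1.8 19.6] [-0.25  0.37  0.02] [ 0.5275 -0.1724  0.1464] 0.144 16.5833
60 154.7 [-1.3 -1.9 19. ] [-0.31  0.47  0.06] [ 0.5274 -0.1725  0.1464] 0.141 16.8333
62 152.7 [-1.  -1.4 19.6] [-0.24  0.43  0.07] [ 0.5274 -0.1725  0.1464] 0.14 17.0833
64 150.7 [-1.7 -1.5 19.3] [-0.23  0.45  0.13] [ 0.5274 -0.1725  0.1464] 0.145 17.3333
66 148.8 [-1.4 -2.3 18.9] [-0.31  0.57  0.68] [ 0.5271 -0.1724  0.1464] 0.143 17.5833
68 146.9 [-2.  -2.3 19. ] [-0.44  0.72  1.27] [ 0.527  -0.1724  0.1464] 0.144 17.8333
```

View pics/s4.png

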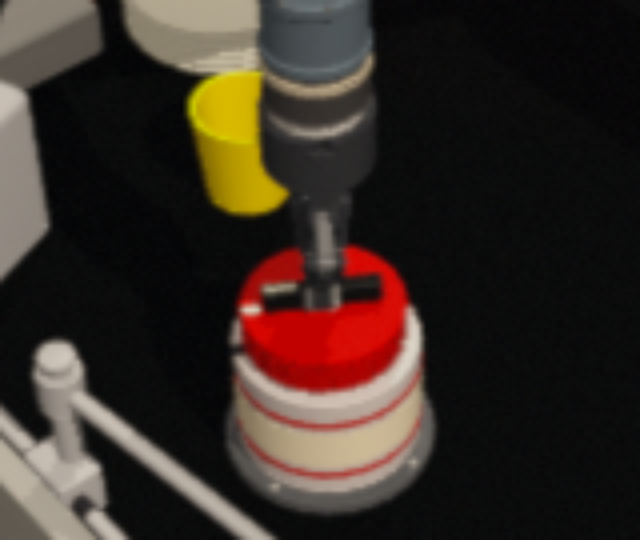

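The stop was felt at about 149–150° (torque 0.1 to 1.3 N m), and the white end is over the black mark. I'll unload the torque, ease up, release, retreat and check.

```bash
python3 - <<'E'
from h import *
C=[.527,-.1724]; o=down(np.radians(150.3))
for z in (.140,.146,.150):
    line_to([*C,z],o,.05); s=read_state(); print(z,np.round(s["force"],1),np.round(s["moment"],2),np.round(s["tcp_pos"],4))
set_gripper(.4); pause(.3); s=read_state(); print(np.round(s["force"],1),s["grip_width"])
line_to([*C,.215],o,.12)
line_to([.45,-.02,.27],o,.3)
out=[]
for c in("top","scene"):
    im,d=snapshot(c)
    for k,z in(("lid_grip",.157),("lid_top",.148),("swing_tip",.216),("bell_mid",.03),("bottle_mid",.1),("cup_mid",.042)):
        for m in mark_of(c,k)[:1]: print(c,k,round(m["confidence"],2),np.round(world(c,m["at"],z=z),4))
    p=np.array(pix(c,[.527,-.172,.14])).astype(int)
    out.append(cv2.resize(im[p[1]-40:p[1]+40,p[0]-40:p[0]+40,::-1],(400,400),interpolation=2))
    if c=="top":
        P=[]
        hsv=cv2.cvtColor(im,cv2.COLOR_RGB2HSV)
        for y in range(p[1]-35,p[1]+35):
            for x in range(p[0]-35,p[0]+35):
                if d[y,x]>0:
                    w=world(c,(x,y),depth=d[y,x])
                    if np.hypot(w[0]-.525,w[1]+.171)<.05 and hsv[y,x,1]>130: P.append(w)
        P=np.array(P); A=np.c_[P[:,:2]-[.525,-.171],np.ones(len(P))]
        print("plane",np.linalg.lstsq(A,P[:,2],rcond=None)[0].round(4),np.median(P[:,2]),len(P))
cv2.imwrite("pics/fin.png",np.hstack(out)); print(read_state()["clock"])
E
```

```text
0.14 [-7.9  2.8 23.5] [0.67 1.74 0.11] [ 0.5274 -0.1727  0.1464]
0.146 [-3.   1.6 11.1] [0.2  0.7  0.12] [ 0.5273 -0.1726  0.149 ]
0.15 [-1.7  1.7  9.5] [0.2 0.5 0.2] [ 0.5273 -0.1726  0.1521]
[ 0.9 -0.8 -0.8] 0.4004560890045928
top lid_grip 0.62 [ 0.5293 -0.1689  0.157 ]
top lid_top 0.55 [ 0.5233 -0.1695  0.148 ]
top swing_tip 0.9 [0.7087 0.0537 0.216 ]
top bell_mid 0.88 [0.4201 0.2735 0.03  ]
top bottle_mid 0.74 [0.5715 0.3488 0.1   ]
top cup_mid 0.62 [ 0.4026 -0.4195  0.042 ]Traceback (most recent call last):
  File "<stdin>", line 21, in <module>
  File "h.py", line 4, in world
    p=camera_params(cam); T=np.linalg.inv(np.array(p["camera_from_world"]))
ValueError: time passes only in moves, steps and waits
```

```bash
python3 - <<'E'
from h import *
out=[]
for c in("top","scene"):
    im,d=snapshot(c); q=camera_params(c); T=np.linalg.inv(np.array(q["camera_from_world"]))
    p=np.array(pix(c,[.527,-.172,.14])).astype(int)
    out.append(cv2.resize(im[p[1]-40:p[1]+40,p[0]-40:p[0]+40,::-1],(400,400),interpolation=2))
    v,u=np.mgrid[:480,:640]
    W=np.stack([(u-q["cx"])/q["fx"]*d,(v-q["cy"])/q["fy"]*d,d],-1)@T[:3,:3].T+T[:3,3]
    h=cv2.cvtColor(im,cv2.COLOR_RGB2HSV)
    near=np.hypot(W[...,0]-.526,W[...,1]+.171)<.05
    P=W[near&(h[...,1]>130)&(W[...,2]>.13)]
    A=np.c_[P[:,:2]-[.526,-.171],np.ones(len(P))]
    print(c,"plane",np.linalg.lstsq(A,P[:,2],rcond=None)[0].round(4),np.median(P[:,2]).round(4),len(P))
    B=W[near&(W[...,2]>.159)][:,:2]
    if len(B)>20:
        e=np.linalg.svd(B-B.mean(0))[2][0]; print("bar",B.mean(0).round(4),np.degrees(np.arctan2(e[1],e[0])).round(1),len(B))
cv2.imwrite("pics/fin.png",np.hstack(out)); print(read_state()["clock"])
E
```

```text
top plane [-0.0071  0.0041  0.1479] 0.1471 1520
bar [ 0.5247 -0.171 ] 150.9 268
scene plane [-0.0254 -0.004   0.1497] 0.149 597
bar [ 0.5282 -0.1676] -29.0 162
21.1833
```

View pics/fin.png

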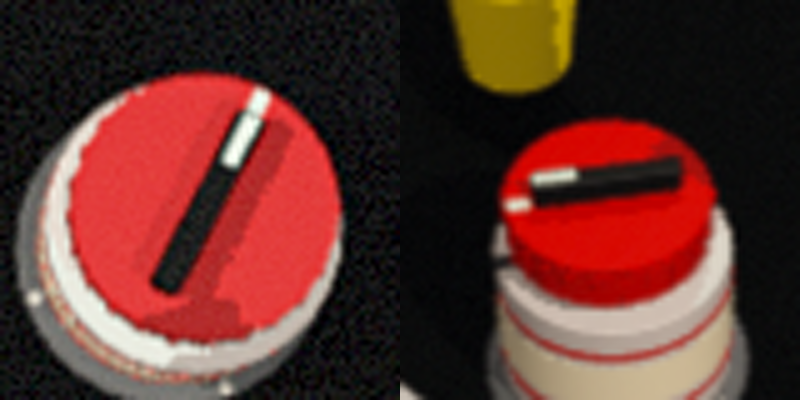

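The lid is locked: its top is level at 148 mm and its bar at −29°, against about −28° for the black mark. The rod is still back, so I'll hand in.

```bash
python3 -c "
from h import *
print(sign_off())"
```

```text
the job is handed in; nothing more can be done
None
```

The job is done and handed in at about 21 s of the 51 s allowed. `sign_off()` gives no verdict, so the checks below are my own.

**What I did:** I pushed the swing arm back with shut fingers until it met its end stop, at about 9 N. Then I gripped the lid's bar, pressed it 14 mm to the bottom and turned it clockwise until torque showed the stop, after about 65°. I eased off the twist, let the lid rise and released it.

**Last checks:**
- **Lid height:** the flat top measures 148 mm from above and 149 to 150 mm from the side, against 148 mm for locked. It is level within about 0.5° from above. The side view suggested about 1.5°, which I put down to depth noise.
- **Lid alignment:** the bar lies at −29° in both views. The black mark is at about −28°, read by eye from one picture, so they agree within measuring error.
- **Swing arm:** the tip is at about (0.709, 0.054), fully back.
- **Bell, bottle and cup:** they are where they stood, within about 10 mm. That is the networks' scatter, and the robot never came near them.

**What failed:** one check script stopped partway on a Python error after the robot had already let go and moved away. I reran that check with no effect on the job. The networks also gave a few wrong positions, such as the tip while the robot's arm hid it and the black mark placed on the bottle. I ignored those.

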